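Return the pocket dictionaries to the browser box

ROBOT

A 6-joint arm with a two-finger parallel gripper is mounted at the origin on the work surface. World frame = base frame: x ahead of the robot, y to its left, z up, the work surface at z = 0. Lengths are in m, angles in rad, forces in N, time in s.
With the tool pointing down it reaches from about 0.3 to 0.825 m from the base axis. Payload 5.4 kg.
Tool frame: the origin (TCP) lies where the fingers leave the gripper's body, on its centre line; the fingertips stand 88 mm ahead of it and the grasp point (between the pads) lies 69 mm ahead of it; z points along the fingers, y is the direction in which the jaws open and shut (so a half turn about z gives the same grasp; the last joint's range is limited). The gripper opens to 92 mm and grips with 3 to 60 N. Pads are 20 mm wide; open, the fingers measure 128 mm over their backs; the gripper's body (75 mm by 189 mm) begins 69 mm behind the grasp point.
Start: joints at [-1.427, 0.158, 1.597, -0, 1.386, -0.21], TCP at [0.199, -0.539, 0.303] pointing down, gripper open.
Joint ranges: [-2.91, 2.91], [-0.94, 2.29], [0.18, 2.7], [-1.29, 4.43], [0.17, 2.64], [-3, 3]. Speed limits (rad/s): [2.57, 2.57, 3.14, 3.14, 3.14, 3.14].

INTERFACE

Orientations are given as a rotation vector (axis times angle).
In Python, from workcell import readout, read_camera, manip gives the robot as it stands.
- The arm moves only by the tool play_rows, never from a script. Its argument "increments" is a list that holds one entry, the list of rows, each a list of 5 numbers: the finger opening in m, from 0 to 0.0919, then the shift along the world's x, y, z in m, then the turn about the world's z in rad. In form: [[[claw, x, y, z, roll], ...]]. A call has 1 to 10 rows; each row shifts and turns the commanded pose from where the row before left it; what a row does not reach is not made up. A row lasts 1/8 s, in which the tool goes at most 62.5 mm and 10.7 degrees, less where a joint would pass 70% of its speed; a pose out of reach is approached as far as the arm can. A call with a gripper value outside its range is refused whole. The fingers move at their own pace and stop on an object; the grip force is fixed at half the most. Time passes only in rows, so rows that do not move let the fingers close. It gives the time, the measured TCP pose, the force and the opening at its end, in the units of the state.
- readout.get_obs(): the state, without advancing time (a new reading comes with each control period).
- read_camera(name): name is "scene" or "top" or "wrist"; returns a dict with "color" (420x560x3 uint8, red, green, blue), "z_map" (420x560 float32, m along the optical axis (not along the pixel's ray), 0 where there is no reading), "mtx" (3x3 intrinsics, pixels), "k1" (the pictures are not rectified: a ray, as slopes to the right and down, at radius r is drawn at 1 + k1 r^2 times it, then the intrinsics apply), "extrinsics" (4x4, takes a point from world to camera coordinates); the wrist camera has in their place "tool_from_camera" (4x4, takes a point from camera to tool coordinates, whose origin is the TCP and whose axes are the flange's). Camera axes: x right, y down, z forward; pixel columns grow to the right and rows downward; lengths in m; the calibration is good to about 2 mm. A picture is of the moment at which its call begins: read the wrist's pose just before it.
- manip.close_job(): hands the job in, once; it reports no verdict.
The state is a dict: "time": time; "joint_positions": joint angles; "dq": joint speeds; "effort": joint torques, N m; "ee_pos": TCP position; "orientation": TCP orientation; "wrist_force": force on the tool from outside, world axes, zero at the start; "torque": the same for the moment, N m; "grip_width": finger opening in m.
Only numpy, scipy, OpenCV 4.12 (cv2) and the standard library are available. Lean on these libraries where they do the work, as an engineer would, in place of code of your own. Each camera call takes 0.05 s, during which the arm holds its last target.

TASK

Put the four pocket dictionaries with a red, yellow, green or white band back into the browser box, each standing upright, spine up, on the floor of the bay of its own colour. Two look-alikes, the one with the lilac band and the one with no band, do not belong in this box: leave them standing where they are.

Things in the scene. Friction and masses are not known exactly. Their poses are not given: they have to be found in the camera images.
- dict_red: pocket dictionary, navy blue, spine up, broad red band round its middle. Rigid, 130 mm long (its x), 28 thick (its y), 95 high (its z), about 0.2 to 0.35 kg. Origin: centre of its underside. Grip across the thickness at mid-length. All six books have this size and stand loose on their fore-edges, long sides within 30 deg of world x, middles over 90 mm apart.
- dict_yellow: pocket dictionary, navy blue, spine up, broad yellow band round its middle. Rigid, 130 mm long (its x), 28 thick (its y), 95 high (its z), about 0.2 to 0.35 kg. Origin: centre of its underside. Grip across the thickness at mid-length.
- dict_green: pocket dictionary, navy blue, spine up, broad green band round its middle. Rigid, 130 mm long (its x), 28 thick (its y), 95 high (its z), about 0.2 to 0.35 kg. Origin: centre of its underside. Grip across the thickness at mid-length.
- dict_white: pocket dictionary, navy blue, spine up, broad white band round its middle. Rigid, 130 mm long (its x), 28 thick (its y), 95 high (its z), about 0.2 to 0.35 kg. Origin: centre of its underside. Grip across the thickness at mid-length.
- bay_red: red bay: open plastic liner, outside 160 (its x) x 66 (its y) x 42 mm high, inside 154 x 60, floor 3 mm thick. Fixed. Origin: centre of its underside, 6 mm above the table; a book in it stands 3 mm above the origin, long side along x. Bays lie side by side in one fixed plywood box (178 x 318 mm), colours in any order.
- bay_yellow: yellow bay: open plastic liner, outside 160 (its x) x 66 (its y) x 42 mm high, inside 154 x 60, floor 3 mm thick. Fixed. Origin: centre of its underside, 6 mm above the table; a book in it stands 3 mm above the origin, long side along x. Bay middles are 78 mm apart along their y: 50 mm of air between books standing in neighbouring bays.
- bay_green: green bay: open plastic liner, outside 160 (its x) x 66 (its y) x 42 mm high, inside 154 x 60, floor 3 mm thick. Fixed. Origin: centre of its underside, 6 mm above the table; a book in it stands 3 mm above the origin, long side along x. The box rim, 48 mm above the table, is its highest part.
- bay_white: white bay: open plastic liner, outside 160 (its x) x 66 (its y) x 42 mm high, inside 154 x 60, floor 3 mm thick. Fixed. Origin: centre of its underside, 6 mm above the table; a book in it stands 3 mm above the origin, long side along x. The box is turned up to 20 deg either way.
- other_lilac: look-alike book: same navy book and size, but with a lilac (light purple) band; no bay has this colour. Stays where it is. Origin: centre of its underside, axes as the dictionaries.
- other_plain: look-alike book: same navy book and size, no band, only the two thin gilt lines that all have. Stays where it is. Origin: centre of its underside, axes as the dictionaries. Unlisted stapler, mug, tape dispenser, textbooks (under 100 mm high) lie at the far edge and far left, clear of the work.
Mind the look-alikes: they are no part of the job. Leave any pink look-alike of the dict_yellow alone.

How it is judged:
By the outcome, as a careful person would: the job done as asked, in the order asked, and still so for the second after the job is handed in, with the robot touching nothing.
It also fails if it takes over 120 s, if anything falls off the work surface, if the arm or the gripper's body presses on something with over 40 N, if the wrist force passes 120 N, or if a joint passes its speed limit or range.

## Working session

There is one attempt and no reset: what is moved stays moved. The work goes in short steps, Python scripts to look and compute and a tool call to move; the robot and the scene stay as the last step left them, time stands still between calls to the robot, and variables do not carry over. Pictures are saved under pics/ and viewed, and the job is handed in when it is done.

Besides the shell and the picture viewer there is one more tool, called after "Call:" as name(argument=value, ...), one argument or row to a line, values as JSON. play_rows: Moves the arm, as the interface text tells. Its arguments: {"type":"object","properties":{"increments":{"type":"array","items":{"type":"array","items":{"type":"array","items":{"type":"number"}}}}},"required":["increments"]}

```bash
mkdir -p pics; ls; python3 - <<'E'
from workcell import readout, read_camera
import cv2,numpy as np
o=readout.get_obs();print(o)
for n in("scene","top"):
    c=read_camera(n);cv2.imwrite(f"pics/{n}0.png",cv2.cvtColor(c["color"],cv2.COLOR_RGB2BGR));np.savez(f"{n}0.npz",**c)
    print(n,c["mtx"],c["k1"],c["extrinsics"])
c=read_camera("wrist");print(c["tool_from_camera"],c["mtx"],c["k1"])
E
```

```text
pics
{'time': 0.0, 'joint_positions': array([-1.42709209e+00,  1.59005086e-01,  1.59818905e+00, -1.52013638e-05,
        1.38617521e+00, -2.10097717e-01]), 'dq': array([-0.00066056,  0.0002415 ,  0.00085817, -0.00122379, -0.00011586,
        0.00045651]), 'effort': array([-3.50428654e-04, -3.85567689e+01, -3.22108269e+01,  7.01991026e-02,
        3.76362714e-02, -1.44875235e-04]), 'ee_pos': array([ 0.19913105, -0.53894201,  0.30176509]), 'orientation': array([-3.09081501e+00, -5.52548495e-01, -6.91345031e-05]), 'wrist_force': array([-0.25807619,  0.22122266,  0.59110919]), 'torque': array([ 0.00015388, -0.00470213, -0.05601884]), 'grip_width': 0.09200195649575608}
scene [[465.58208374   0.         277.07030961]
 [  0.         465.58208374 204.78713962]
 [  0.           0.           1.        ]] 0.03827956850081238 [[-0.43496823  0.90018549  0.02164988  0.25880477]
 [ 0.52875026  0.27480527 -0.80305992 -0.24831519]
 [-0.72885239 -0.33785817 -0.59550487  1.49858153]
 [ 0.          0.          0.          1.        ]]
top [[449.33836589   0.         285.83144228]
 [  0.         449.33836589 208.17183899]
 [  0.           0.           1.        ]] 0.039663747270332624 [[-0.01051141 -0.99969059  0.02254422 -0.02431084]
 [-0.99448423  0.00809842 -0.10457314  0.59816526]
 [ 0.10435821 -0.02351908 -0.99426164  1.1107186 ]
 [ 0.          0.          0.          1.        ]]
[[-1.47917039e-03 -9.66177742e-01 -2.57872804e-01  7.26162304e-02]
 [ 9.99998905e-01 -1.41752854e-03 -4.24954628e-04  1.21796562e-03]
 [ 4.50396439e-05 -2.57873150e-01  9.66178781e-01 -8.28308660e-02]
 [ 0.00000000e+00  0.00000000e+00  0.00000000e+00  1.00000000e+00]] [[305.80663301   0.         283.07454696]
 [  0.         305.80663301 204.14646537]
 [  0.           0.           1.        ]] -0.048540102516208015
```

View pics/scene0.png

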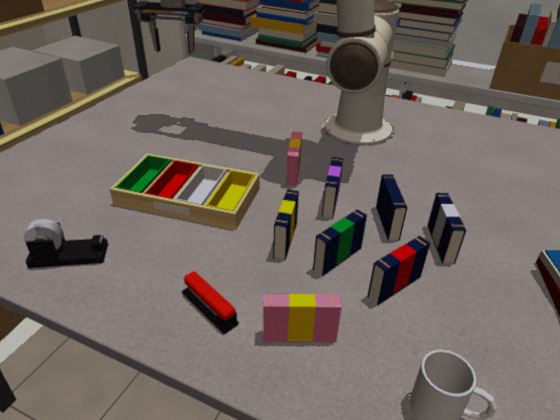

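View pics/top0.png

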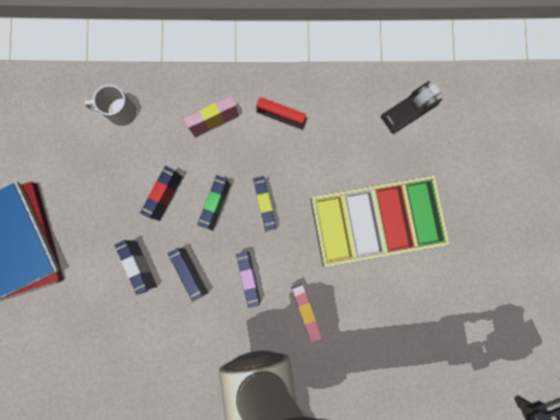

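The scene view shows the box with bays green, red, white and yellow at (185,190), the six navy books and two pink look-alikes at (300,318) and (294,160). In the top view the books' tops are around (160,193) red, (213,202) green, (265,204) yellow, (133,267) white, (187,274) plain, (248,279) lilac. The box is at (380,221).

```bash
cat > h.py <<'E'
import numpy as np,cv2
def ray(c,uv):
    K=c["mtx"];k=float(c["k1"]);uv=np.atleast_2d(uv).astype(float)
    d=np.array([k,0,0,0,0.])
    return cv2.undistortPoints(uv.reshape(-1,1,2),K,d,None,None).reshape(-1,2)
def towcam(c):
    return np.linalg.inv(c["extrinsics"])
def cloud(c,T=None):
    z=c["z_map"];h,w=z.shape
    uu,vv=np.meshgrid(np.arange(w),np.arange(h))
    n=ray(c,np.stack([uu,vv],-1).reshape(-1,2))
    p=np.c_[n,np.ones(len(n))]*z.reshape(-1,1)
    T=towcam(c) if T is None else T
    return (p@T[:3,:3].T+T[:3,3]).reshape(h,w,3)
def onplane(c,uv,zp,T=None):
    T=towcam(c) if T is None else T
    n=ray(c,uv);d=np.c_[n,np.ones(len(n))]@T[:3,:3].T
    s=(zp-T[2,3])/d[:,2]
    return T[:3,3]+d*s[:,None]
def rects(c,T=None,zlo=.08,zhi=.11,region=None):
    P=cloud(c,T);m=((P[...,2]>zlo)&(P[...,2]<zhi)&(c["z_map"]>0)).astype(np.uint8)
    n,l,st,ce=cv2.connectedComponentsWithStats(m,connectivity=4)
    out=[]
    for i in range(1,n):
        if st[i,4]<100: continue
        q=P[l==i]
        r=cv2.minAreaRect((q[:,:2]*1000).astype(np.float32))
        (cx,cy),(a,b),t=r
        if a<b: a,b,t=b,a,t+90
        t=(t+90)%180-90
        col=np.median(c["color"][l==i],0)
        out.append((ce[i].round(0),round(cx,1),round(cy,1),round(a),round(b),round(t,1),np.median(q[:,2]).round(4),st[i,4]))
    return out
E
python3 - <<'E'
from h import *
for n in("top","scene"):
    c=np.load(n+"0.npz"); 
    P=cloud(c)
    print(n); 
    print("table",np.median(P[300:330,150:200,2]) if n=="top" else P[300,150])
    for r in rects(c): print(*r)
c=np.load("top0.npz")
im=cv2.cvtColor(c["color"],cv2.COLOR_RGB2BGR)
cv2.imwrite("pics/cropb.png",cv2.resize(im[150:310,100:290],None,fx=4,fy=3.75,interpolation=cv2.INTER_CUBIC)[:600])
cv2.imwrite("pics/cropx.png",cv2.resize(im[165:275,300:460],None,fx=5,fy=5,interpolation=cv2.INTER_CUBIC))
E
```

```text
top
table -0.000835302202626953
[429.  93.] 878.9 -388.6 54 24 -57.0 0.0905 205
[108. 100.] 861.2 400.1 81 74 51.7 0.0911 305
[209. 111.] 831.5 156.4 129 30 -63.8 0.0941 679
[158. 192.] 633.8 279.0 129 30 -27.0 0.0937 708
[212. 202.] 609.0 150.0 130 30 -20.8 0.094 678
[264. 203.] 604.9 24.4 130 29 13.5 0.0941 621
[131. 267.] 456.9 337.5 130 31 24.7 0.0939 800
[185. 274.] 437.3 211.4 130 29 28.0 0.0939 710
[247. 280.] 423.7 64.9 129 29 12.8 0.0942 681
[306. 313.] 343.8 -73.4 129 29 18.9 0.0947 678
scene
table [ 8.84290541e-01 -1.31366172e-01  3.31193266e-04]
[226.  20.] -530.5 -809.3 227 68 -76.8 0.0966 305
[286.  30.] -544.4 -505.9 295 155 -54.6 0.0993 349
[327.  38.] -519.2 -312.3 90 23 -90.0 0.0949 146
[423.  53.] -564.2 106.0 288 152 -48.9 0.0934 525
[528.  73.] -489.6 443.6 208 26 -87.9 0.0951 569
[360. 107.] 39.2 8.4 136 70 -77.5 0.0951 432
[295. 146.] 344.0 -71.7 134 29 19.4 0.0947 321
[334. 174.] 422.9 66.8 137 28 12.9 0.0949 415
[393. 193.] 438.4 213.6 132 29 28.1 0.0944 560
[286. 210.] 606.4 26.8 133 29 13.1 0.095 596
[450. 214.] 458.8 339.5 131 32 24.5 0.0947 712
[341. 228.] 610.2 152.3 132 31 -20.0 0.0947 804
[ 42. 226.] 880.2 -387.3 55 30 -56.9 0.0892 341
[401. 255.] 635.7 281.1 134 30 -26.8 0.0949 944
[302. 303.] 831.6 159.0 129 33 -63.8 0.0949 1458
[449. 376.] 862.0 402.1 81 77 48.1 0.0906 1132
```

View crops.

View pics/cropb.png

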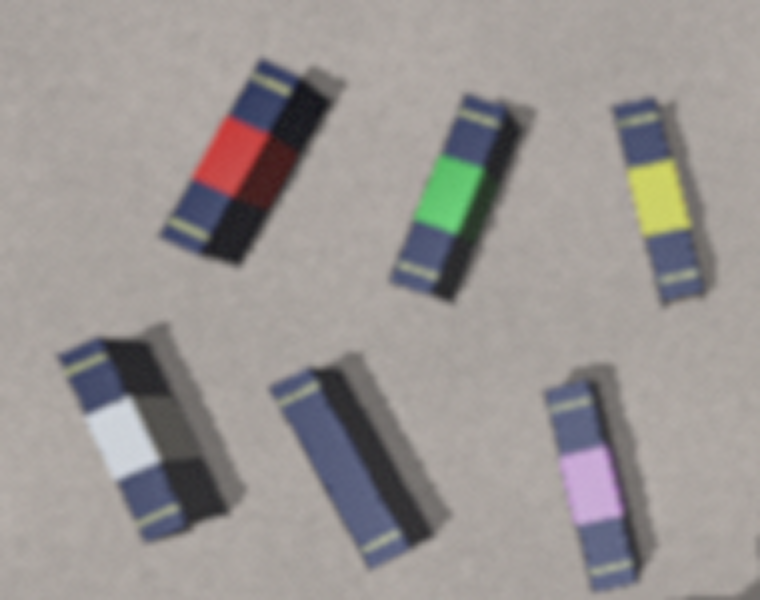

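View pics/cropx.png

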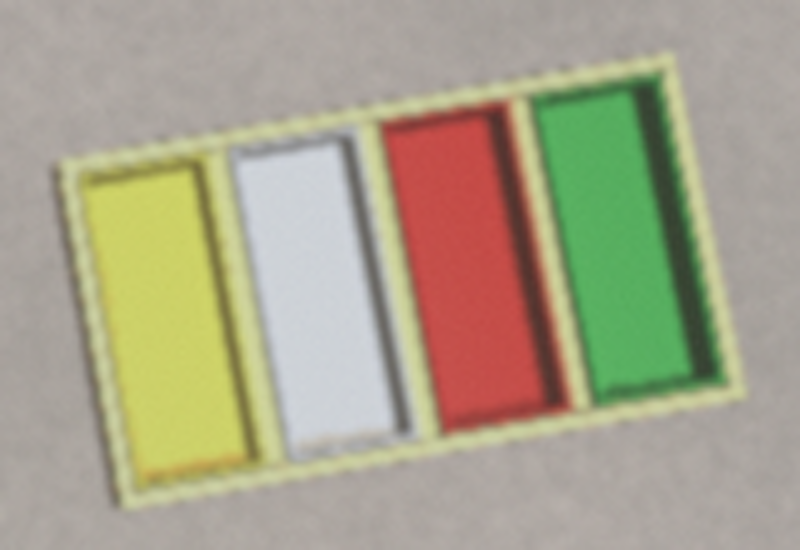

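```bash
python3 - <<'E'
from h import *
# box rim: points z in .04-.055 within region; bay by colour
for n in("top","scene"):
    c=np.load(n+"0.npz");P=cloud(c);
    reg=(P[...,0]>.4)&(P[...,0]<.75)&(P[...,1]<-.05)&(P[...,1]>-.5)&(c["z_map"]>0)
    m=(reg&(P[...,2]>.025)&(P[...,2]<.06))
    q=P[m];r=cv2.minAreaRect((q[:,:2]*1000).astype(np.float32));print(n,r,"rim z",np.percentile(q[:,2],[50,80,95]))
    C=c["color"].astype(int);R,G,B=C[...,0],C[...,1],C[...,2]
    mx=C.max(-1)
    fl=reg&(P[...,2]<.02)&(P[...,2]>.004)
    for nm,mm in dict(red=(R>2*G)&(R>2*B),yellow=(R>2*B)&(G>1.5*B)&(G>.6*R),green=(G>2*R)&(G>1.5*B)).items():
        k=fl&mm;
        if k.sum()>20:print(nm,k.sum(),cv2.minAreaRect((P[k][:,:2]*1000).astype(np.float32)),np.median(P[k][:,2]))
E
```

```text
top ((540.5796508789062, -228.0913543701172), (212.28851318359375, 399.5336608886719), 10.161903381347656) rim z [0.04514288 0.0482595  0.05032516]
red 1166 ((570.7644653320312, -308.8632507324219), (154.41934204101562, 53.323585510253906), 10.03980827331543) 0.008720827481635385
yellow 341 ((544.318115234375, -151.1568145751953), (154.13702392578125, 55.5872688293457), 9.47144889831543) 0.008696288179978362
green 457 ((587.3551025390625, -385.0810546875), (144.96644592285156, 45.8309440612793), 9.546637535095215) 0.008648375862179591
scene ((541.92529296875, -228.212646484375), (218.31126403808594, 398.1456604003906), 10.074639320373535) rim z [0.04212672 0.04778242 0.04935822]
red 396 ((552.7697143554688, -322.091796875), (119.96929168701172, 37.6077880859375), 6.864145278930664) 0.009747414215172945
yellow 935 ((571.4251708984375, -259.3551025390625), (178.0808868408203, 317.3565673828125), 10.221787452697754) 0.00992920630658023
green 352 ((566.2697143554688, -398.87890625), (121.07087707519531, 34.049564361572266), 7.830625534057617) 0.00982525521591332
```

The crops show band colours clearly: red (240,160), green (450,195), yellow (660,195), white (120,435), plain, lilac. In the box crop the outer corners are (60,160), (672,55), (745,395), (120,505); from the left the bays are yellow, white, red, green.

```bash
python3 - <<'E'
from h import *
c=np.load("top0.npz")
uv=np.array([[60,160],[672,55],[745,395],[120,505]])/5-.4+[300,165]
p=onplane(c,uv,.048);print(p.round(4));print(p.mean(0),np.linalg.norm(np.diff(p,axis=0),axis=1))
r=cv2.minAreaRect((p[:,:2]*1000).astype(np.float32));print(r)
# rim-only clouds
for n in("top","scene"):
    c=np.load(n+"0.npz");P=cloud(c)
    reg=(P[...,0]>.4)&(P[...,0]<.75)&(P[...,1]<-.05)&(P[...,1]>-.5)&(c["z_map"]>0)&(P[...,2]>.04)&(P[...,2]<.055)
    nn,l,st,_=cv2.connectedComponentsWithStats(reg.astype(np.uint8));i=1+st[1:,4].argmax()
    print(n,cv2.minAreaRect((P[l==i][:,:2]*1000).astype(np.float32)))
cen=np.array([571.,-260]);t=np.radians(10.0)
for nm,k in zip("yellow white red green".split(),(1.5,.5,-.5,-1.5)):
    print(nm,cen+78*k*np.array([-np.sin(t),np.cos(t)]))
E
```

```text
[[ 0.6249 -0.0946  0.048 ]
 [ 0.6761 -0.4057  0.048 ]
 [ 0.5041 -0.4343  0.048 ]
 [ 0.4525 -0.1215  0.048 ]]
[ 0.56441654 -0.26403556  0.048     ] [0.31524344 0.17431908 0.31702214]
((564.39990234375, -263.697021484375), (174.4735565185547, 317.02215576171875), 9.36530876159668)
top ((563.3492431640625, -264.06787109375), (177.97991943359375, 319.0997619628906), 9.473430633544922)
scene ((565.12353515625, -262.1693115234375), (183.5060577392578, 321.8661193847656), 9.612038612365723)
yellow [ 550.68316321 -144.7774929 ]
white [ 564.22772107 -221.59249763]
red [ 577.77227893 -298.40750237]
green [ 591.31683679 -375.2225071 ]
```

Both cameras agree to about 2 mm. Books, in mm, with yaw in degrees:
- red: (635, 280), -27
- yellow: (606, 26), 13.3
- green: (610, 151), -20.4
- white: (458, 338), 24.6

The box is at (564.5, -263), yaw 9.5. Now moving to red.

Call:
play_rows(
  increments=[
    [[0.06, 0.0272, 0.0512, 0, -0.0515], [0.06, 0.0272, 0.0512, 0, -0.0515], [0.06, 0.0272, 0.0512, 0, -0.0515], [0.06, 0.0272, 0.0512, 0, -0.0515], [0.06, 0.0272, 0.0512, 0, -0.0515], [0.06, 0.0272, 0.0512, 0, -0.0515], [0.06, 0.0272, 0.0512, 0, -0.0515], [0.06, 0.0272, 0.0512, 0, -0.0515], [0.06, 0.0272, 0.0512, 0, -0.0515], [0.06, 0.0272, 0.0512, 0, -0.0515]],
  ],
)

```text
time: 1.4
ee_pos: [0.4717, -0.0255, 0.3027]
orientation: [3.131, -0.255, 0.0]
wrist_force: [-0.1, -0.9, -0.4]
grip_width: 0.0599
```

Call:
play_rows(
  increments=[
    [[0.06, 0.0272, 0.0512, 0, -0.0515], [0.06, 0.0272, 0.0512, 0, -0.0515], [0.06, 0.0272, 0.0512, 0, -0.0515], [0.06, 0.0272, 0.0512, 0, -0.0515], [0.06, 0.0272, 0.0512, 0, -0.0515], [0.06, 0.0272, 0.0512, 0, -0.0515], [0.06, 0, 0, 0, 0], [0.06, 0, 0, 0, 0]],
  ],
)

```text
time: 2.4
ee_pos: [0.6341, 0.2794, 0.3021]
orientation: [3.054, -0.731, -0.001]
wrist_force: [-1.5, -0.3, 0.1]
grip_width: 0.0604
```

```bash
cat >> h.py <<'E'
def st():
    from workcell import readout
    o=readout.get_obs();from scipy.spatial.transform import Rotation as R
    r=R.from_rotvec(o["orientation"]).as_matrix()
    print("t",round(o["time"],2),"p",(o["ee_pos"]*1000).round(1),"yaw",np.arctan2(r[1,0],r[0,0]).round(4),"F",o["wrist_force"].round(1),"w",round(o["grip_width"],4),"q",o["joint_positions"].round(2))
    T=np.eye(4);T[:3,:3]=r;T[:3,3]=o["ee_pos"];return T
def wrist(name):
    from workcell import read_camera
    T=st();c=read_camera("wrist");cv2.imwrite(f"pics/{name}.png",cv2.cvtColor(c["color"],cv2.COLOR_RGB2BGR))
    return c,T@c["tool_from_camera"]
E
python3 - <<'E'
from h import *
c,T=wrist("w1")
for r in rects(c,T): print(*r)
E
```

```text
t 2.4 p [634.1 279.4 302.1] yaw -0.4698 F [-1.5 -0.3  0.1] w 0.0604 q [ 0.24  0.46  1.22 -0.    1.46  2.28]
[50. 43.] 861.9 402.4 85 74 50.3 0.0911 2963
[527. 101.] 605.8 24.7 130 31 13.0 0.0955 4696
[412. 158.] 609.4 149.8 131 29 -20.3 0.0958 4585
[282. 195.] 635.2 279.4 130 28 -26.4 0.096 3686
[525. 257.] 442.0 69.9 95 29 12.6 0.0955 1775
[312. 356.] 451.9 336.1 118 30 24.5 0.0957 1799
```

View pics/w1.png

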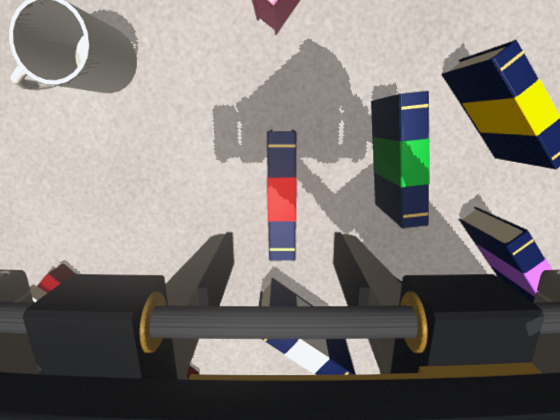

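The wrist view shows the red book centred at (282,195) between the fingers, at (635,279). This is a third agreement, with the top at 95–96 mm. Descending and gripping.

Call:
play_rows(
  increments=[
    [[0.06, 0.001, 0, -0.05, 0.004], [0.06, 0, 0, -0.05, 0], [0.06, 0, 0, -0.04, 0], [0.06, 0, 0, -0.025, 0], [0.06, 0, 0, 0, 0], [0.02, 0, 0, 0, 0], [0.02, 0, 0, 0, 0], [0.02, 0, 0, 0, 0], [0.02, 0, 0, 0, 0], [0.02, 0, 0, 0, 0]],
  ],
)

```text
time: 3.7
ee_pos: [0.6359, 0.2799, 0.1387]
orientation: [-3.056, 0.725, -0.002]
wrist_force: [-1.6, -0.6, 5.4]
grip_width: 0.0278
```

Call:
play_rows(
  increments=[
    [[0.02, 0, 0, 0.01, 0], [0.02, 0, 0, 0.03, 0], [0.02, 0, 0, 0.04, 0], [0.02, 0, 0, 0.05, 0], [0.02, 0, 0, 0.03, 0], [0.02, 0, 0, 0, 0]],
  ],
)

```text
time: 4.45
ee_pos: [0.6363, 0.2801, 0.3007]
orientation: [-3.054, 0.725, -0.007]
wrist_force: [0.1, 0.3, -2.6]
grip_width: 0.0278
```

```bash
python3 - <<'E'
from h import *
c,T=wrist("w2")
E
```

```text
t 4.45 p [636.3 280.1 300.7] yaw -0.4661 F [ 0.1  0.3 -2.6] w 0.0278 q [0.24 0.47 1.22 0.   1.45 2.28]
```

View pics/w2.png

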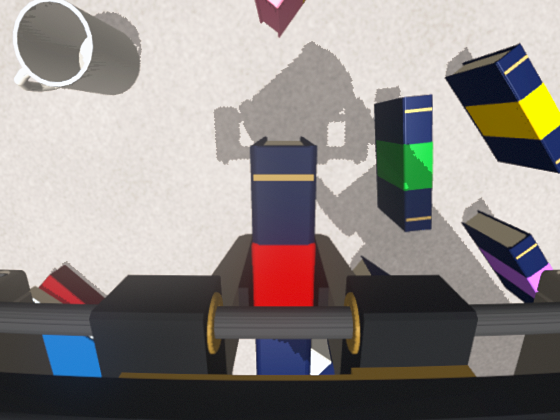

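Book held, opening 27.8 mm. Carrying to the red bay (571, -301.5), yaw 0.166.

Call:
play_rows(
  increments=[
    [[0.02, -0.006, -0.0529, 0, 0.0575], [0.02, -0.006, -0.0529, 0, 0.0575], [0.02, -0.006, -0.0529, 0, 0.0575], [0.02, -0.006, -0.0529, 0, 0.0575], [0.02, -0.006, -0.0529, 0, 0.0575], [0.02, -0.006, -0.0529, 0, 0.0575], [0.02, -0.006, -0.0529, 0, 0.0575], [0.02, -0.006, -0.0529, 0, 0.0575], [0.02, -0.006, -0.0529, 0, 0.0575], [0.02, -0.006, -0.0529, 0, 0.0575]],
  ],
)

```text
time: 5.75
ee_pos: [0.5739, -0.2501, 0.2942]
orientation: [-3.133, -0.173, 0.007]
wrist_force: [-0.0, -0.4, -3.5]
grip_width: 0.0278
```

Call:
play_rows(
  increments=[
    [[0.02, -0.006, -0.0529, 0, 0.0575], [0.02, 0, 0, 0, 0], [0.02, 0, 0, 0, 0], [0.02, 0, 0, 0, 0]],
  ],
)

```text
time: 6.25
ee_pos: [0.5694, -0.3005, 0.2965]
orientation: [-3.129, -0.263, 0.002]
wrist_force: [0.3, 0.7, -3.2]
grip_width: 0.0279
```

```bash
python3 - <<'E'
from h import *
c,T=wrist("w3")
P=cloud(c,T);reg=(P[...,0]>.4)&(P[...,0]<.75)&(P[...,1]<-.05)&(P[...,1]>-.5)&(c["z_map"]>0)&(P[...,2]>.04)&(P[...,2]<.055)
q=P[reg];print(len(q),cv2.minAreaRect((q[:,:2]*1000).astype(np.float32)),np.median(q[:,2]))
E
```

```text
t 6.25 p [ 569.4 -300.5  296.5] yaw 0.1676 F [ 0.3  0.7 -3.2] w 0.0279 q [-0.67  0.34  1.39  0.    1.41  0.73]
13529 ((537.9093017578125, -228.79945373535156), (218.2401580810547, 397.9154052734375), 9.586572647094727) 0.04815433870251029
```

View pics/w3.png

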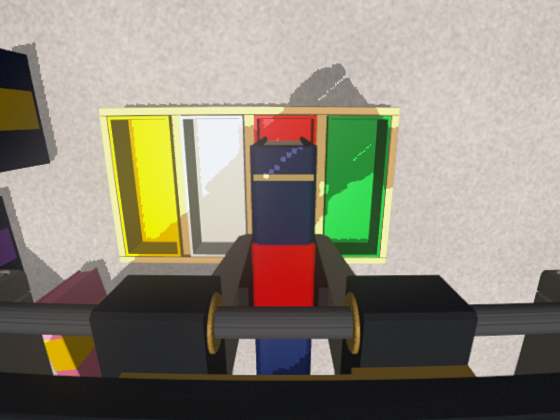

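The wrist view shows the held red book above the red bay (inner far corners about (256,117) and (316,117)). Far rim corners are (100,109) and (399,108).

```bash
python3 - <<'E'
from h import *
from workcell import read_camera
c,T=wrist("w3b")
p=onplane(c,[[100,109],[399,108],[250,108.5]],.048,T)*1000;print(p.round(1))
t=np.radians(9.5);u=np.array([np.cos(t),np.sin(t)])
m=(p[0]+p[1])[:2]/2; print("box c",m-89*u)
p=onplane(c,[[256,117],[316,117]],.046,T)*1000;print(p.round(1)); print((p[0]+p[1])[:2]/2-77*u)
E
```

```text
t 6.3 p [ 569.6 -300.6  297. ] yaw 0.1679 F [ 0.4  0.3 -2.9] w 0.0279 q [-0.67  0.34  1.39  0.    1.41  0.73]
[[ 624.8  -95.3   48. ]
 [ 676.9 -406.4   48. ]
 [ 650.  -252.9   48. ]]
box c [ 563.04971846 -265.52644304]
[[ 642.5 -260.2   46. ]
 [ 653.  -322.5   46. ]]
[ 571.80681892 -304.04420139]
```

Call:
play_rows(
  increments=[
    [[0.02, 0.001, -0.002, -0.04, 0], [0.02, 0, 0, -0.04, 0], [0.02, 0, 0, -0.03, 0], [0.02, 0, 0, -0.02, 0], [0.02, 0, 0, -0.012, 0], [0.02, 0, 0, -0.003, 0], [0.02, 0, 0, -0.002, 0], [0.02, 0, 0, 0, 0]],
  ],
)

```text
time: 7.35
ee_pos: [0.5708, -0.3044, 0.1517]
orientation: [3.13, 0.261, 0.002]
wrist_force: [-0.5, -0.3, -2.4]
grip_width: 0.0284
```

Call:
play_rows(
  increments=[
    [[0.02, 0, 0, -0.002, 0], [0.02, 0, 0, -0.002, 0], [0.02, 0, 0, 0, 0]],
  ],
)

```text
time: 7.72
ee_pos: [0.5707, -0.3044, 0.1477]
orientation: [3.13, 0.261, 0.001]
wrist_force: [-1.8, 1.4, 2.8]
grip_width: 0.0282
```

Contact felt (Fz +2.8). Release a little (50 mm) and rise.

Call:
play_rows(
  increments=[
    [[0.05, 0, 0, 0, 0], [0.05, 0, 0, 0, 0], [0.05, 0, 0, 0, 0], [0.05, 0, 0, 0.02, 0], [0.05, 0, 0, 0.04, 0], [0.05, 0, 0, 0.05, 0], [0.05, 0, 0, 0.04, 0], [0.05, 0, 0, 0, 0]],
  ],
)

```text
time: 8.72
ee_pos: [0.572, -0.3053, 0.3032]
orientation: [3.123, 0.26, 0.012]
wrist_force: [-0.1, 0.1, 0.5]
grip_width: 0.0499
```

```bash
python3 - <<'E'
from h import *
c,T=wrist("w4")
for r in rects(c,T): print(*r)
E
```

```text
t 8.72 p [ 572.  -305.3  303.2] yaw 0.1664 F [-0.1  0.1  0.5] w 0.0499 q [-0.68  0.34  1.38  0.    1.41  0.73]
[281. 200.] 569.5 -306.2 131 29 8.9 0.105 3892
[ 50. 353.] 343.8 -68.6 57 8 11.2 0.0961 196
```

View pics/w4.png

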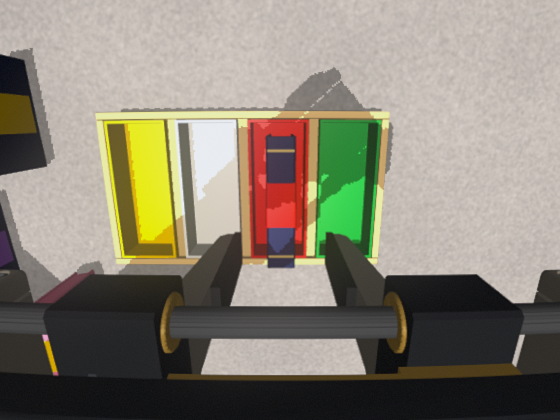

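Red stands upright in its bay at (281,200), top 105 mm high and level. Next is yellow.

Call:
play_rows(
  increments=[
    [[0.06, 0.0056, 0.0551, 0, 0.0107], [0.06, 0.0056, 0.0551, 0, 0.0107], [0.06, 0.0056, 0.0551, 0, 0.0107], [0.06, 0.0056, 0.0551, 0, 0.0107], [0.06, 0.0056, 0.0551, 0, 0.0107], [0.06, 0.0056, 0.0551, 0, 0.0107], [0.06, 0, 0, 0, 0], [0.06, 0, 0, 0, 0], [0.06, 0, 0, 0, 0]],
  ],
)

```text
time: 9.9
ee_pos: [0.6038, 0.0252, 0.2962]
orientation: [3.121, 0.358, -0.002]
wrist_force: [0.4, -0.2, 0.4]
grip_width: 0.0601
```

```bash
python3 - <<'E'
from h import *
c,T=wrist("w5")
for r in rects(c,T): print(*r)
E
```

```text
t 9.9 p [603.8  25.2 296.2] yaw 0.2287 F [ 0.4 -0.2  0.4] w 0.0601 q [-0.16  0.24  1.52 -0.    1.39  1.18]
[158. 163.] 609.5 149.7 131 30 -19.9 0.0959 4470
[284. 194.] 605.5 23.7 130 29 12.4 0.096 3888
[557. 260.] 606.7 -285.1 30 3 9.8 0.0828 124
[ 65. 264.] 481.3 234.5 34 30 26.5 0.0954 937
[213. 356.] 404.1 60.4 62 29 13.4 0.096 970
[309. 372.] 403.0 -52.6 28 6 -72.9 0.0836 119
```

View pics/w5.png

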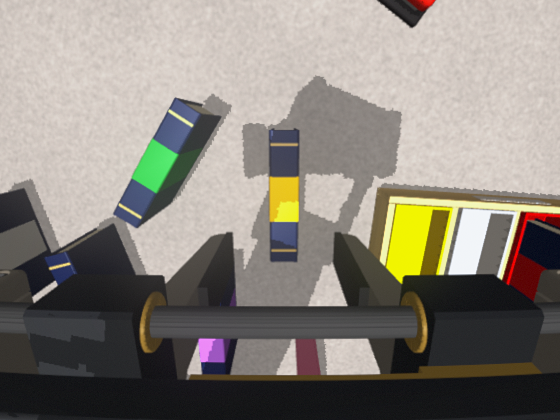

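Yellow is centred at (284,194). Descending.

Call:
play_rows(
  increments=[
    [[0.06, 0.0015, -0.001, -0.05, -0.005], [0.06, 0, 0, -0.05, 0], [0.06, 0, 0, -0.04, 0], [0.06, 0, 0, -0.018, 0], [0.06, 0, 0, 0, 0], [0.02, 0, 0, 0, 0], [0.02, 0, 0, 0, 0], [0.02, 0, 0, 0, 0], [0.02, 0, 0, 0, 0], [0.02, 0, 0, 0, 0]],
  ],
)

```text
time: 11.2
ee_pos: [0.6059, 0.0255, 0.1395]
orientation: [3.121, 0.353, 0.002]
wrist_force: [-2.2, 0.5, 4.8]
grip_width: 0.0286
```

Call:
play_rows(
  increments=[
    [[0.02, 0, 0, 0.01, 0], [0.02, 0, 0, 0.03, 0], [0.02, 0, 0, 0.04, 0], [0.02, 0, 0, 0.05, 0], [0.02, 0, 0, 0.03, 0], [0.02, 0, 0, 0, 0]],
  ],
)

```text
time: 11.95
ee_pos: [0.6065, 0.0254, 0.3015]
orientation: [3.12, 0.353, 0.008]
wrist_force: [0.2, 0.3, -2.2]
grip_width: 0.0283
```

Held. To the yellow bay (545, -149).

Call:
play_rows(
  increments=[
    [[0.02, -0.0154, -0.0436, 0, -0.0145], [0.02, -0.0154, -0.0436, 0, -0.0145], [0.02, -0.0154, -0.0436, 0, -0.0145], [0.02, -0.0154, -0.0436, 0, -0.0145], [0.02, 0, 0, 0, 0], [0.02, 0, 0, 0, 0], [0.02, 0, 0, 0, 0]],
  ],
)

```text
time: 12.82
ee_pos: [0.544, -0.1476, 0.2978]
orientation: [-3.129, -0.265, 0.002]
wrist_force: [0.1, -0.0, -1.8]
grip_width: 0.0274
```

```bash
python3 - <<'E'
from h import *
wrist("w6")
E
```

```text
t 12.82 p [ 544.  -147.6  297.8] yaw 0.1691 F [ 0.1 -0.  -1.8] w 0.0274 q [-0.48  0.13  1.63  0.    1.38  0.92]
```

View pics/w6.png

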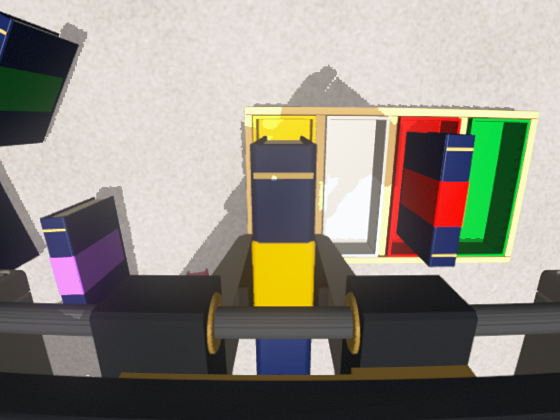

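The yellow book is over the yellow bay (its far corners at (253,117) and (316,117)). Lowering.

Call:
play_rows(
  increments=[
    [[0.02, 0.001, -0.001, -0.04, -0.002], [0.02, 0, 0, -0.04, 0], [0.02, 0, 0, -0.03, 0], [0.02, 0, 0, -0.02, 0], [0.02, 0, 0, -0.012, 0], [0.02, 0, 0, -0.003, 0], [0.02, 0, 0, -0.002, 0], [0.02, 0, 0, -0.002, 0], [0.02, 0, 0, 0, 0]],
  ],
)

```text
time: 14.0
ee_pos: [0.5451, -0.15, 0.1501]
orientation: [3.13, 0.26, 0.001]
wrist_force: [0.8, 0.3, -1.2]
grip_width: 0.0276
```

Call:
play_rows(
  increments=[
    [[0.02, 0, 0, -0.001, 0], [0.02, 0, 0, -0.001, 0], [0.02, 0, 0, 0, 0], [0.05, 0, 0, 0, 0], [0.05, 0, 0, 0, 0], [0.05, 0, 0, 0, 0]],
  ],
)

```text
time: 14.75
ee_pos: [0.5449, -0.1499, 0.1476]
orientation: [3.131, 0.26, 0.0]
wrist_force: [-0.7, 0.4, 0.0]
grip_width: 0.0495
```

Call:
play_rows(
  increments=[
    [[0.05, 0, 0, 0.02, 0], [0.05, 0, 0, 0.04, 0], [0.05, 0, 0, 0.05, 0], [0.05, 0, 0, 0.04, 0], [0.05, 0, 0, 0, 0]],
  ],
)

```text
time: 15.38
ee_pos: [0.5465, -0.1507, 0.302]
orientation: [3.126, 0.26, 0.011]
wrist_force: [0.7, 0.2, -0.3]
grip_width: 0.0498
```

```bash
python3 - <<'E'
from h import *
c,T=wrist("w7")
for r in rects(c,T): print(*r)
E
```

```text
t 15.38 p [ 546.5 -150.7  302. ] yaw 0.1656 F [ 0.7  0.2 -0.3] w 0.0498 q [-0.48  0.13  1.63  0.    1.37  0.92]
[ 8. 53.] 635.4 126.2 80 26 -0.9 0.0887 1080
[282. 201.] 544.3 -151.5 131 28 9.5 0.105 3897
[438. 201.] 569.7 -305.3 130 30 9.8 0.1046 5079
[ 63. 253.] 446.0 69.6 87 31 13.3 0.0956 2430
```

View pics/w7.png

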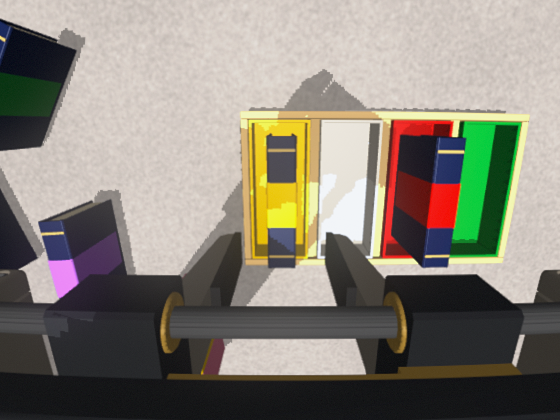

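Yellow stands at (282,201), top 105 mm. Next is green.

Call:
play_rows(
  increments=[
    [[0.06, 0.0105, 0.0502, 0, -0.0867], [0.06, 0.0105, 0.0502, 0, -0.0867], [0.06, 0.0105, 0.0502, 0, -0.0867], [0.06, 0.0105, 0.0502, 0, -0.0867], [0.06, 0.0105, 0.0502, 0, -0.0867], [0.06, 0.0105, 0.0502, 0, -0.0867], [0.06, 0, 0, 0, 0], [0.06, 0, 0, 0, 0], [0.06, 0, 0, 0, 0]],
  ],
)

```text
time: 16.55
ee_pos: [0.6077, 0.15, 0.297]
orientation: [3.091, -0.556, -0.002]
wrist_force: [-0.4, 0.6, 0.2]
grip_width: 0.0604
```

```bash
python3 - <<'E'
from h import *
c,T=wrist("w8")
for r in rects(c,T): print(*r)
E
```

```text
t 16.55 p [607.7 150.  297. ] yaw -0.3561 F [-0.4  0.6  0.2] w 0.0604 q [ 0.05  0.29  1.45 -0.    1.4   1.98]
[148.  12.] 811.0 196.2 40 28 -64.8 0.0953 1203
[556. 112.] 591.5 -128.6 30 10 -7.7 0.0839 185
[282. 194.] 609.3 149.4 131 29 -19.8 0.096 3868
[289. 356.] 431.6 208.3 114 29 27.6 0.0955 1706
[194. 370.] 444.0 321.3 27 11 27.3 0.0878 161
```

View pics/w8.png

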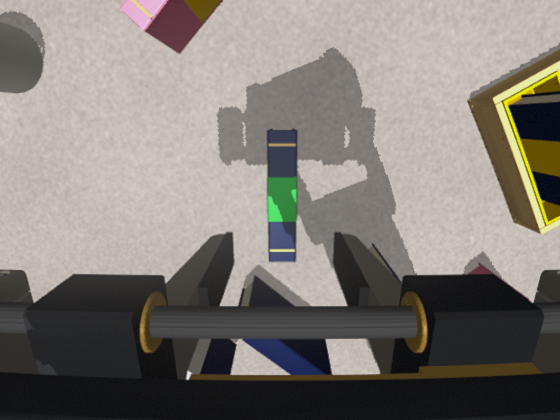

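Green is centred at (282,194).

Call:
play_rows(
  increments=[
    [[0.06, 0.0015, -0.0005, -0.05, 0.005], [0.06, 0, 0, -0.05, 0], [0.06, 0, 0, -0.04, 0], [0.06, 0, 0, -0.018, 0], [0.06, 0, 0, 0, 0], [0.02, 0, 0, 0, 0], [0.02, 0, 0, 0, 0], [0.02, 0, 0, 0, 0], [0.02, 0, 0, 0, 0], [0.02, 0, 0, 0, 0]],
  ],
)

```text
time: 17.85
ee_pos: [0.6098, 0.1508, 0.1406]
orientation: [-3.093, 0.546, -0.002]
wrist_force: [-1.0, -1.1, 4.7]
grip_width: 0.0278
```

Call:
play_rows(
  increments=[
    [[0.02, 0, 0, 0.01, 0], [0.02, 0, 0, 0.03, 0], [0.02, 0, 0, 0.04, 0], [0.02, 0, 0, 0.05, 0], [0.02, 0, 0, 0.03, 0], [0.02, 0, 0, 0, 0]],
  ],
)

```text
time: 18.6
ee_pos: [0.6104, 0.1509, 0.3025]
orientation: [-3.092, 0.546, -0.008]
wrist_force: [-0.3, 0.9, -2.4]
grip_width: 0.0281
```

Call:
play_rows(
  increments=[
    [[0.02, -0.0027, -0.053, 0, 0.0516], [0.02, -0.0027, -0.053, 0, 0.0516], [0.02, -0.0027, -0.053, 0, 0.0516], [0.02, -0.0027, -0.053, 0, 0.0516], [0.02, -0.0027, -0.053, 0, 0.0516], [0.02, -0.0027, -0.053, 0, 0.0516], [0.02, -0.0027, -0.053, 0, 0.0516], [0.02, -0.0027, -0.053, 0, 0.0516], [0.02, -0.0027, -0.053, 0, 0.0516], [0.02, -0.0027, -0.053, 0, 0.0516]],
  ],
)

```text
time: 19.85
ee_pos: [0.5814, -0.3801, 0.2962]
orientation: [-3.127, -0.263, 0.005]
wrist_force: [1.2, 0.5, -2.5]
grip_width: 0.0277
```

Call:
play_rows(
  increments=[
    [[0.02, 0, 0, 0, 0], [0.02, 0, 0, 0, 0], [0.02, 0, 0, 0, 0]],
  ],
)

```text
time: 20.23
ee_pos: [0.5826, -0.3776, 0.2986]
orientation: [-3.129, -0.263, 0.002]
wrist_force: [-0.0, 0.8, -2.3]
grip_width: 0.0281
```

```bash
python3 - <<'E'
from h import *
wrist("w9")
E
```

```text
t 20.23 p [ 582.6 -377.6  298.6] yaw 0.1676 F [-0.   0.8 -2.3] w 0.0281 q [-0.75  0.47  1.22  0.    1.45  0.65]
```

View pics/w9.png

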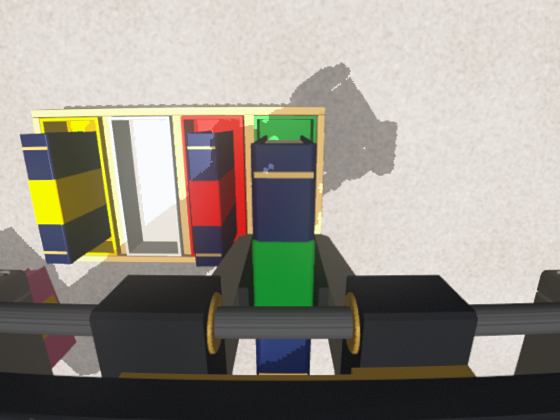

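The green book is over the green bay (far corners (254,116), (315,116)). Lowering.

Call:
play_rows(
  increments=[
    [[0.02, 0.001, -0.001, -0.04, -0.002], [0.02, 0, 0, -0.04, 0], [0.02, 0, 0, -0.03, 0], [0.02, 0, 0, -0.02, 0], [0.02, 0, 0, -0.012, 0], [0.02, 0, 0, -0.003, 0], [0.02, 0, 0, -0.002, 0], [0.02, 0, 0, -0.001, 0], [0.02, 0, 0, 0, 0]],
  ],
)

```text
time: 21.4
ee_pos: [0.5836, -0.3804, 0.1523]
orientation: [3.13, 0.258, 0.001]
wrist_force: [0.0, -0.1, -3.1]
grip_width: 0.0281
```

Call:
play_rows(
  increments=[
    [[0.02, 0, 0, -0.0015, 0], [0.02, 0, 0, -0.0015, 0], [0.02, 0, 0, 0, 0]],
  ],
)

```text
time: 21.78
ee_pos: [0.5835, -0.3804, 0.1496]
orientation: [3.13, 0.258, 0.001]
wrist_force: [-2.3, 1.1, 2.9]
grip_width: 0.0276
```

Contact. Release and rise, then look.

Call:
play_rows(
  increments=[
    [[0.05, 0, 0, 0, 0], [0.05, 0, 0, 0, 0], [0.05, 0, 0, 0, 0], [0.05, 0, 0, 0.02, 0], [0.05, 0, 0, 0.04, 0], [0.05, 0, 0, 0.05, 0], [0.05, 0, 0, 0.04, 0], [0.05, 0, 0, 0, 0]],
  ],
)

```text
time: 22.78
ee_pos: [0.5849, -0.3814, 0.3057]
orientation: [3.123, 0.257, 0.012]
wrist_force: [0.3, -0.6, 0.5]
grip_width: 0.0501
```

```bash
python3 - <<'E'
from h import *
c,T=wrist("w10")
for r in rects(c,T): print(*r)
E
```

```text
t 22.77 p [ 584.9 -381.4  305.7] yaw 0.1644 F [ 0.3 -0.6  0.5] w 0.0501 q [-0.75  0.47  1.21  0.    1.45  0.66]
[280. 200.] 583.0 -382.1 131 29 9.2 0.105 3866
[201. 193.] 570.4 -305.9 130 30 9.5 0.1048 3952
[ 51. 199.] 545.2 -152.0 130 32 8.5 0.1043 5401
```

View pics/w10.png

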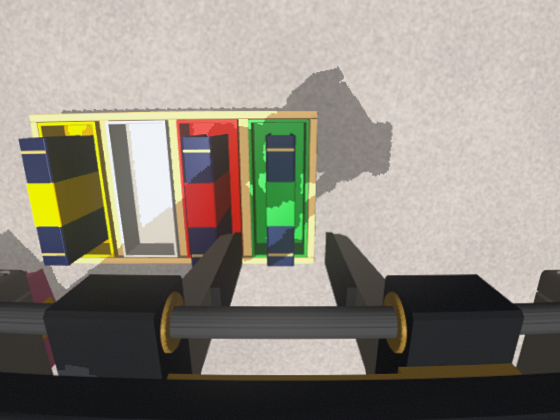

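Green stands at (280,200). Now white.

Call:
play_rows(
  increments=[
    [[0.06, -0.0098, 0.0553, 0, 0.0204], [0.06, -0.0098, 0.0553, 0, 0.0204], [0.06, -0.0098, 0.0553, 0, 0.0204], [0.06, -0.0098, 0.0553, 0, 0.0204], [0.06, -0.0098, 0.0553, 0, 0.0204], [0.06, -0.0098, 0.0553, 0, 0.0204], [0.06, -0.0098, 0.0553, 0, 0.0204], [0.06, -0.0098, 0.0553, 0, 0.0204], [0.06, -0.0098, 0.0553, 0, 0.0204], [0.06, -0.0098, 0.0553, 0, 0.0204]],
  ],
)

```text
time: 24.08
ee_pos: [0.484, 0.1745, 0.2973]
orientation: [-3.088, -0.576, 0.004]
wrist_force: [-0.6, -0.2, 0.7]
grip_width: 0.0597
```

Call:
play_rows(
  increments=[
    [[0.06, -0.0098, 0.0553, 0, 0.0204], [0.06, -0.0098, 0.0553, 0, 0.0204], [0.06, -0.0098, 0.0553, 0, 0.0204], [0.06, 0, 0, 0, 0], [0.06, 0, 0, 0, 0], [0.06, 0, 0, 0, 0]],
  ],
)

```text
time: 24.82
ee_pos: [0.4563, 0.3374, 0.2982]
orientation: [3.07, 0.666, -0.002]
wrist_force: [0.2, -0.2, -0.6]
grip_width: 0.0601
```

```bash
python3 - <<'E'
from h import *
c,T=wrist("w11")
for r in rects(c,T): print(*r)
E
```

```text
t 24.82 p [456.3 337.4 298.2] yaw 0.4276 F [ 0.2 -0.2 -0.6] w 0.0601 q [ 0.42  0.14  1.62 -0.    1.38  1.57]
[282. 194.] 456.8 338.2 130 28 25.0 0.096 3809
[385. 234.] 459.0 223.6 81 29 28.0 0.0956 1922
[509. 276.] 477.3 77.7 30 21 -77.9 0.0954 468
```

View pics/w11.png

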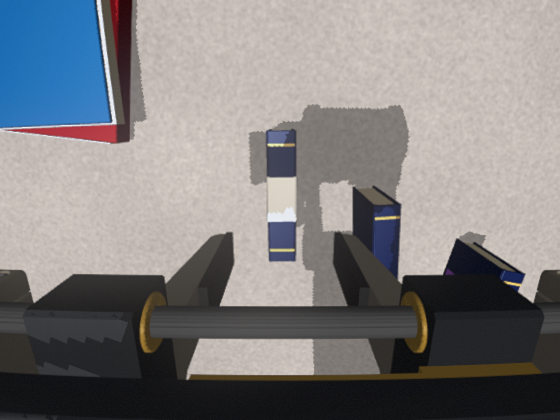

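White is centred at (282,194). The plain book is about 100 mm off, clear of the fingers.

Call:
play_rows(
  increments=[
    [[0.06, 0.001, 0.0005, -0.05, 0.005], [0.06, 0, 0, -0.05, 0], [0.06, 0, 0, -0.04, 0], [0.06, 0, 0, -0.018, 0], [0.06, 0, 0, 0, 0], [0.02, 0, 0, 0, 0], [0.02, 0, 0, 0, 0], [0.02, 0, 0, 0, 0], [0.02, 0, 0, 0, 0], [0.02, 0, 0, 0, 0]],
  ],
)

```text
time: 26.12
ee_pos: [0.4574, 0.3395, 0.1415]
orientation: [-3.067, -0.677, -0.002]
wrist_force: [-0.9, 0.0, 4.0]
grip_width: 0.0275
```

Call:
play_rows(
  increments=[
    [[0.02, 0, 0, 0.01, 0], [0.02, 0, 0, 0.03, 0], [0.02, 0, 0, 0.04, 0], [0.02, 0, 0, 0.05, 0], [0.02, 0, 0, 0.03, 0], [0.02, 0, 0, 0, 0]],
  ],
)

```text
time: 26.88
ee_pos: [0.4579, 0.3397, 0.3034]
orientation: [-3.067, -0.677, -0.008]
wrist_force: [-0.4, 0.0, -2.5]
grip_width: 0.0279
```

Call:
play_rows(
  increments=[
    [[0.02, 0.009, -0.0514, 0, -0.0244], [0.02, 0.009, -0.0514, 0, -0.0244], [0.02, 0.009, -0.0514, 0, -0.0244], [0.02, 0.009, -0.0514, 0, -0.0244], [0.02, 0.009, -0.0514, 0, -0.0244], [0.02, 0.009, -0.0514, 0, -0.0244], [0.02, 0.009, -0.0514, 0, -0.0244], [0.02, 0.009, -0.0514, 0, -0.0244], [0.02, 0.009, -0.0514, 0, -0.0244], [0.02, 0.009, -0.0514, 0, -0.0244]],
  ],
)

```text
time: 28.12
ee_pos: [0.5461, -0.176, 0.2978]
orientation: [-3.125, -0.297, 0.005]
wrist_force: [0.4, 0.0, -2.5]
grip_width: 0.0279
```

Call:
play_rows(
  increments=[
    [[0.02, 0.009, -0.0514, 0, -0.0244], [0.02, 0, 0, 0, 0], [0.02, 0, 0, 0, 0], [0.02, 0, 0, 0, 0]],
  ],
)

```text
time: 28.62
ee_pos: [0.5557, -0.2247, 0.2998]
orientation: [-3.129, -0.263, 0.002]
wrist_force: [-0.1, -0.4, -1.8]
grip_width: 0.0279
```

```bash
python3 - <<'E'
from h import *
wrist("w12")
E
```

```text
t 28.62 p [ 555.7 -224.7  299.8] yaw 0.1676 F [-0.1 -0.4 -1.8] w 0.0279 q [-0.59  0.22  1.53  0.    1.39  0.82]
```

View pics/w12.png

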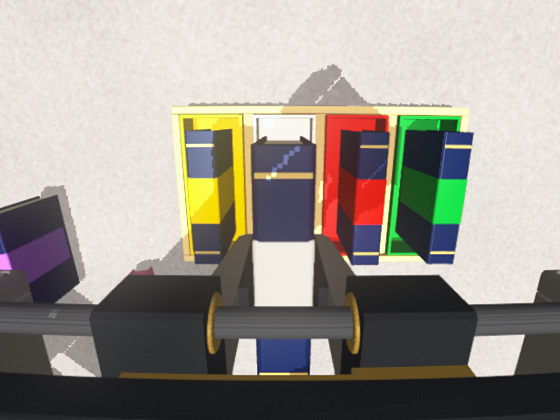

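The white book is over the white bay (far corners (254,116), (315,116)), midway between the yellow and red books. Lowering.

Call:
play_rows(
  increments=[
    [[0.02, 0.0015, -0.001, -0.04, -0.002], [0.02, 0, 0, -0.04, 0], [0.02, 0, 0, -0.03, 0], [0.02, 0, 0, -0.02, 0], [0.02, 0, 0, -0.012, 0], [0.02, 0, 0, -0.003, 0], [0.02, 0, 0, -0.001, 0], [0.02, 0, 0, 0, 0]],
  ],
)

```text
time: 29.68
ee_pos: [0.558, -0.2275, 0.1557]
orientation: [3.13, 0.257, 0.002]
wrist_force: [-0.7, -0.1, -2.0]
grip_width: 0.028
```

Call:
play_rows(
  increments=[
    [[0.02, 0, 0, -0.0015, 0], [0.02, 0, 0, -0.001, 0], [0.02, 0, 0, 0, 0]],
  ],
)

```text
time: 30.05
ee_pos: [0.5574, -0.2272, 0.1521]
orientation: [-3.131, -0.257, 0.0]
wrist_force: [-0.2, -0.6, -1.6]
grip_width: 0.0281
```

Call:
play_rows(
  increments=[
    [[0.02, 0, 0, -0.0015, 0], [0.02, 0, 0, -0.001, 0], [0.02, 0, 0, 0, 0]],
  ],
)

```text
time: 30.42
ee_pos: [0.5576, -0.2273, 0.1505]
orientation: [3.131, 0.258, -0.0]
wrist_force: [-4.0, 1.9, 5.5]
grip_width: 0.0275
```

Contact. Release, rise, back away and check with the fixed cameras.

Call:
play_rows(
  increments=[
    [[0.05, 0, 0, 0, 0], [0.05, 0, 0, 0, 0], [0.05, 0, 0, 0, 0], [0.05, 0, 0, 0.02, 0], [0.05, 0, 0, 0.04, 0], [0.05, 0, 0, 0.05, 0], [0.05, 0, 0, 0.04, 0], [0.05, 0, 0, 0.02, 0], [0.05, -0.04, 0, 0.02, 0], [0.05, -0.05, 0, 0, 0]],
  ],
)

```text
time: 31.68
ee_pos: [0.4671, -0.2274, 0.3413]
orientation: [3.129, 0.259, 0.003]
wrist_force: [-0.5, -0.8, 0.5]
grip_width: 0.0498
```

Call:
play_rows(
  increments=[
    [[0.05, -0.05, -0.03, 0, 0], [0.05, -0.05, -0.03, 0, 0], [0.05, -0.05, -0.03, 0, 0], [0.05, -0.04, -0.03, 0, 0], [0.05, 0, 0, 0, 0], [0.05, 0, 0, 0, 0]],
  ],
)

```text
time: 32.42
ee_pos: [0.2777, -0.3468, 0.3395]
orientation: [-3.13, -0.257, -0.0]
wrist_force: [0.2, 0.6, -0.9]
grip_width: 0.0499
```

```bash
python3 - <<'E'
from h import *
from workcell import read_camera
st()
for n in("top","scene"):
    c=read_camera(n);cv2.imwrite(f"pics/{n}9.png",cv2.cvtColor(c["color"],cv2.COLOR_RGB2BGR))
    print(n)
    for r in rects(c,zhi=.12):
        if r[1]>300: print(*r)
E
```

```text
t 32.42 p [ 277.7 -346.8  339.5] yaw 0.1638 F [ 0.2  0.6 -0.9] w 0.0499 q [-1.17 -0.22  1.89  0.    1.47  0.24]
top
[429.  93.] 878.5 -388.3 56 24 -57.3 0.0903 207
[108. 100.] 857.2 400.2 81 74 -50.9 0.0913 310
[209. 112.] 831.9 156.5 129 30 -62.5 0.0942 691
[432. 211.] 582.8 -381.3 129 30 8.9 0.103 789
[401. 216.] 569.5 -306.4 129 29 9.5 0.1031 765
[369. 222.] 556.4 -227.9 130 31 10.0 0.1033 748
[337. 227.] 544.3 -150.5 130 29 9.8 0.1031 709
[185. 274.] 437.2 211.4 130 29 27.9 0.0938 713
[247. 280.] 423.7 64.9 129 29 12.6 0.0943 677
[306. 313.] 343.7 -73.4 128 29 19.4 0.0946 675
scene
[295. 145.] 343.8 -71.7 137 29 19.4 0.095 317
[140. 157.] 585.4 -379.8 133 33 8.5 0.1018 628
[168. 162.] 572.3 -304.1 132 31 10.1 0.1026 628
[198. 168.] 557.1 -227.3 134 32 8.4 0.1027 631
[230. 174.] 545.2 -148.4 133 30 10.3 0.103 607
[334. 174.] 424.0 67.2 133 28 12.7 0.0949 411
[393. 193.] 437.9 213.4 135 29 27.9 0.0944 558
[ 42. 226.] 879.6 -387.3 56 30 -51.6 0.0893 345
[302. 303.] 832.0 159.2 128 33 -63.2 0.0948 1471
[449. 376.] 861.5 401.1 78 77 45.8 0.0906 1119
```

View pics/top9.png

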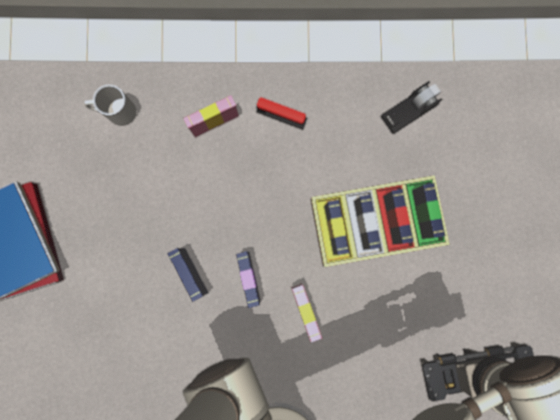

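View pics/scene9.png

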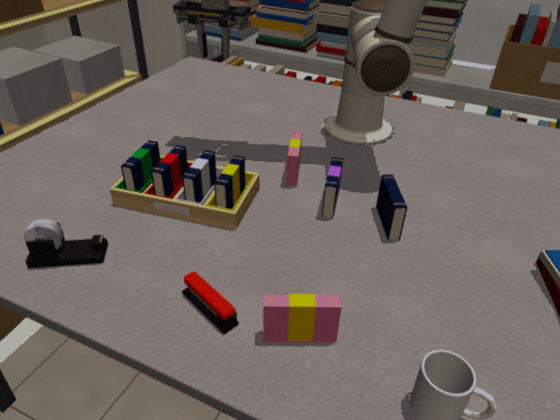

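The final pictures show all four books upright in their own bays: top view (337,227) yellow, (369,222) white, (401,216) red, (432,211) green. Tops are about 9 mm above table-standing books. The lilac, plain and pink books have not moved. Handing in.

```bash
python3 - <<'E'
from workcell import manip
print(manip.close_job())
E
```

```text
the job is handed in; nothing more can be done
None
```

All four dictionaries are back in the box, each standing upright on the floor of its own bay, and the job is handed in. I placed them in the order red, yellow, green, white, in about 32 s of robot time.

- **Placed books:** In the last top and scene views each book sits within about 4 mm of its bay's middle and within about 1.5° of the box's yaw. Their tops are level, 8–9 mm above those of books standing on the table, which fits them resting on the bay floors (9 mm up).
- **Left alone:** The lilac, plain and both pink books measured within about 1 mm of where they started.
- **Forces:** At the end of each move the wrist force was never more than about 7 N. I did not record it in between. The arm was clear of everything at hand-in.
- **Disagreements:** The cameras differed by 1–3 mm in position and 1–2 mm in height. One early box estimate from the scene view was about 7 mm off; I dropped it because the other measurements agreed with each other.

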